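# Turn the caddy's cover leaf over onto the scoop side

## Robot

A 7-joint arm with a two-finger parallel gripper is mounted at the origin on the work surface. World frame = base frame: x ahead of the robot, y to its left, z up, the work surface at z = 0. Lengths are in m, angles in rad, forces in N, time in s.
With the tool pointing down it reaches from about 0.4 to 0.875 m from the base axis. Payload 6.5 kg.
Tool frame: the origin (TCP) lies midway between the tips of the shut fingers; the grasp point (between the pads) lies 19 mm behind it (r.tcp_to_grasp is the distance from the TCP to the grasp point, in m); y points along the fingers, z is the direction in which the jaws open and shut, and the axes are right-handed (so a half turn about y gives the same grasp; the last joint's range is limited). The gripper opens to 88 mm and grips with 3 to 60 N. Pads are 18 mm wide; open, the fingers measure 123 mm over their backs; the gripper's body (75 mm by 187 mm) begins 45 mm behind the grasp point.
Start: joints at [1.143, 0.536, -0.004, 1.538, 0.003, 1.067, -0.071], TCP at [0.23, -0.608, 0.239] pointing down, gripper open.
Joint ranges: [-2.7, 2.7], [-0.37, 2.16], [-1.27, 1.26], [0.24, 2.4], [-1.31, 4.45], [0.19, 1.91], [-2.76, 2.76]. Speed limits (rad/s): [2.39, 2.39, 3.14, 3.14, 3.14, 3.14, 3.14].

## Interface

Orientations are given as a unit quaternion [w, x, y, z].
In Python, from bench import r, grab_frame, workorder gives the robot as it stands. The module is installed in compiled form; this text tells all that it offers.
- The arm moves only by the tool jog_arm, never from a script. Its argument "series" is a list of rows, each a list of 5 numbers: the shift along the tool's x, y, z in m, then the turn about the tool's y in degrees, then the finger opening in m, from 0 to 0.0881. A call has 1 to 20 rows; each row shifts and turns the commanded pose from where the row before left it, along the tool's axes as they then stand; what a row does not reach is not made up. A row lasts 1/8 s, in which the tool goes at most 62.5 mm and 10.7 degrees, less where a joint would pass 70% of its speed; a pose out of reach is approached as far as the arm can. A call is refused whole if a number of a shift passes 0.0625 or a number of a turn 10.7, either way. A call with a gripper value outside its range is refused whole. The fingers move at their own pace and stop on an object; "squeeze" is the grip in N (left out, the last holds). Time passes only in rows, so rows that do not move let the fingers close. It gives the time, the measured TCP pose, the force and the opening at its end, in the units of the state.
- r.read_state(): the state, without advancing time (a new reading comes with each control period).
- grab_frame(name): name is "scene" or "top" or "wrist"; returns a dict with "image" (420x560x3 uint8, red, green, blue), "intrinsics" (3x3 intrinsics, pixels), "cam_to_world" (4x4, takes a point from camera to world coordinates). Camera axes: x right, y down, z forward; pixel columns grow to the right and rows downward; lengths in m; the calibration is good to about 2 mm. A picture is of the moment at which its call begins. There is no depth.
- workorder.close_job(): hands the job in, once; it reports no verdict.
The state is a dict: "clock": time; "joint_pos": joint angles; "joint_vel": joint speeds; "joint_efforts": joint torques, N m; "tcp_pos": TCP position; "tool_rot": TCP orientation; "contact_force": force on the tool from outside, world axes, zero at the start; "torque": the same for the moment, N m; "grip_width": finger opening in m.
Only numpy, scipy, OpenCV 4.12 (cv2) and the standard library are available. Lean on these libraries where they do the work, as an engineer would, in place of code of your own. Each camera call takes 0.05 s, during which the arm holds its last target.

## Task

The steel caddy on the ledge has two compartments and one white cover leaf hinged on the spine between them; the leaf now lies over the compartment on the left as seen from the robot, hiding the pegs. Push the leaf up by its turned-up lip with the fingertips, flip it over the spine without flinging it, and press it down until it lies fully flat over the other compartment, the one with the scoop. Do not pinch, lift or carry anything, leave the caddy, what is in it and the other things where they are, and take the hand away at the end.

Things in the scene. Friction and masses are not known exactly. Their poses are not given: they have to be found in the camera images.
- caddy: Loose open steel caddy, 1.4 kg, 150 mm (its x) by 208 mm (its y), 60 mm high, walls 4 mm; origin at the centre of its underside, z up, x pointing away from the robot within 25 degrees. A middle wall at y = 0 parts it into a +y compartment (left: pegs, covered at the start) and a -y one (right: scoop, open). It slides if pushed sideways with more than about 10 N.
- spine (a point): Middle of the leaf's hinge axis, at [0, 0, 62 mm] in the caddy's frame; the axis runs along the caddy's x. The leaf is a stiff white plastic plate, 0.09 kg, 138 mm long along the axis, 4 mm thick with the axis in its mid-plane, flat out to 109 mm from the axis, where the lip begins.
- leaf (a joint): Angle of the cover leaf: 0 = flat over the +y compartment, pi/2 = straight up, pi = flat over the -y compartment; 0 and pi are stops. It starts at 0 to 0.15. The hinge is stiff (0.07 N m friction; gravity adds up to 0.06 N m): the leaf stays where it is left and does not fall. Pushing level against the lip's edge towards the spine raises it, with about 4 N at first.
- lip_edge (a point): Middle of the free edge of the leaf's lip. The lip, 40 mm long, bends up from the plate by 55 degrees and out beyond the caddy's wall: its edge is 132 mm along the leaf from the hinge axis and 33 mm off the plate, 95 to 115 mm above the ledge at the start. After the flip it points down outside the -y wall, clear of the ledge. Its y axis runs along the leaf away from the hinge.
- scoop: White measuring scoop lying loose in the -y compartment, below the rim: bowl 48 mm wide and 32 mm high, origin under the bowl's centre, handle 58 mm long.
- peg0: Green clothes peg lying loose in the +y compartment, 72 x 11 x 13 mm, origin at the centre of its underside.
- peg1: A second peg, the same, in the same compartment.
- tub: Closed blue detergent tub, 156 mm wide, 143 mm high, to the left; bystander. Origin at the centre of its underside.
- jar: Glass jar with a screw lid, 72 mm wide, 110 mm high, to the right; bystander. Origin at the centre of its underside.
- softener: White bottle, 68 mm wide, 200 mm high, to the right; bystander. Origin at the centre of its underside.
- funnel: Stainless funnel standing mouth down just beyond the caddy's far (+x) end, 96 mm wide, 85 mm high; bystander. Origin at the centre of its underside.
- soap: Bar of soap on a flat dish, 66 x 100 x 32 mm, right of and nearer than the caddy; bystander. Origin at the centre of its underside.
- cup: Steel cup, 72 mm wide, 85 mm high, to the left and nearer than the caddy; bystander. Origin at the centre of its underside.
Things that resemble listed ones, but are neither listed nor needed, are in the scene too. Leave any black look-alike of the scoop alone.

How it is judged:
On the way, in this order (a step that is already met when the one before it is completed fails the run):
1. the leaf is past upright (value of joint leaf above 1.65 rad).
2. the leaf lies flat on the other side (value of joint leaf above 3.07 rad), for 0.2 s.
At the end, for the whole second after the job is handed in: The leaf lies flat over the -y (scoop) compartment, within 4 degrees of its stop, at rest; the caddy stands level within 30 mm of where it was; scoop and pegs are still in their own compartments; every other thing is within 30 mm of where it was (value of joint leaf above 3.07 rad and velocity of joint leaf below 0.1 rad/s and distance of each of caddy, tub, jar, softener, funnel, soap, cup from where it was at the start of the episode below 0.03 m and angle between caddy's own z axis and vertical below 0.05 rad and linear speed of caddy below 0.02 m/s and y of scoop in the frame of caddy below -0.02 m and z of each of scoop, peg0, peg1 in the frame of caddy below 0.04 m and y of each of peg0, peg1 in the frame of caddy above 0 m); the robot touches nothing.
It fails at once if the leaf is flung (faster than 5 rad/s) (velocity of joint leaf above 5 rad/s).
It fails at once if the leaf is pinched or forced on its way over (fingers on it with over 38 N between 0.3 and 2.8 rad) (value of joint leaf between 0.3 and 2.8 rad and contact force between the fingers and caddy above 38 N).
It fails at once if the caddy is lifted, tipped or pushed away by more than 30 mm (height (world z) of caddy above 0.012 m or angle between caddy's own z axis and vertical above 0.15 rad or distance of caddy from where it was at the start of the episode above 0.03 m).
It fails at once if the scoop or a peg is taken out of its compartment (not (y of scoop in the frame of caddy below -0.02 m and z of each of scoop, peg0, peg1 in the frame of caddy below 0.04 m and y of each of peg0, peg1 in the frame of caddy above 0 m)).
It fails at once if a bystander is lifted, knocked over or moved by more than 30 mm (distance of any of tub, jar, softener, funnel, soap, cup from where it was at the start of the episode above 0.03 m or height (world z) of any of tub, jar, softener, funnel, soap, cup above 0.015 m or angle between any of tub, jar, softener, funnel, soap, cup's own z axis and vertical above 0.35 rad).
It also fails if it takes over 48 s, if anything falls off the work surface, if the arm or the gripper's body presses on something with over 40 N, if the wrist force passes 120 N, or if a joint passes its speed limit or range.

## Working session

There is one attempt and no reset: what is moved stays moved. The work goes in short steps, Python scripts to look and compute and a tool call to move; the robot and the scene stay as the last step left them, time stands still between calls to the robot, and variables do not carry over. Pictures are saved under pics/ and viewed, and the job is handed in when it is done.

Besides the shell and the picture viewer there is one more tool, called after ">>>" by a JSON object that holds its "method" and its "body". jog_arm: Moves the arm, as the interface text tells. Its arguments: {"type":"object","properties":{"series":{"type":"array","items":{"type":"array","items":{"type":"number"}}},"squeeze":{"type":"number"}},"required":["series"]}

```bash
mkdir -p pics; python3 - <<'E'
from bench import r, grab_frame
import cv2, numpy as np
for n in ["scene","top","wrist"]:
    f=grab_frame(n); cv2.imwrite(f"pics/{n}0.png",f["image"][:,:,::-1]); print(n,np.round(f["intrinsics"],1).tolist(),np.round(f["cam_to_world"],4).tolist())
s=r.read_state(); print({k:np.round(v,3).tolist() for k,v in s.items()})
E
```

```text
scene [[432.4, 0.0, 275.3], [0.0, 432.4, 212.5], [0.0, 0.0, 1.0]] [[0.1432, 0.535, -0.8326, 1.4448], [0.9894, -0.057, 0.1336, -0.1217], [0.024, -0.8429, -0.5375, 0.6924], [0.0, 0.0, 0.0, 1.0]]
top [[528.5, 0.0, 271.8], [0.0, 528.5, 211.2], [0.0, 0.0, 1.0]] [[-0.0157, -0.9905, 0.1366, 0.2756], [-0.9996, 0.0185, 0.0195, 0.0171], [-0.0218, -0.1363, -0.9904, 1.6445], [0.0, 0.0, 0.0, 1.0]]
wrist [[367.4, 0.0, 287.3], [0.0, 367.4, 212.1], [0.0, 0.0, 1.0]] [[0.3543, -0.9004, -0.2525, 0.2953], [-0.9351, -0.3416, -0.094, -0.5824], [-0.0016, 0.2695, -0.963, 0.3833], [0.0, 0.0, 0.0, 1.0]]
{'clock': 0.15, 'joint_pos': [1.143, 0.537, -0.004, 1.539, 0.003, 1.067, -0.071], 'joint_vel': [-0.001, -0.003, -0.001, -0.002, -0.002, 0.0, -0.001], 'joint_efforts': [0.001, -57.133, 0.992, -25.183, -0.056, 0.015, 0.0], 'tcp_pos': [0.23, -0.608, 0.238], 'tool_rot': [0.127, -0.127, 0.696, -0.695], 'contact_force': [-0.448, -0.838, -0.448], 'torque': [-0.026, -0.012, 0.02], 'grip_width': 0.088}
```

View pics/scene0.png

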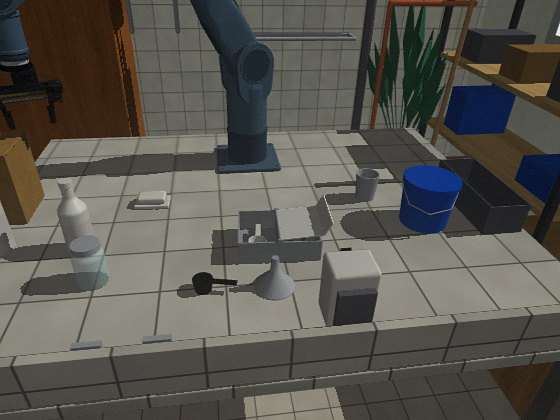

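View pics/top0.png

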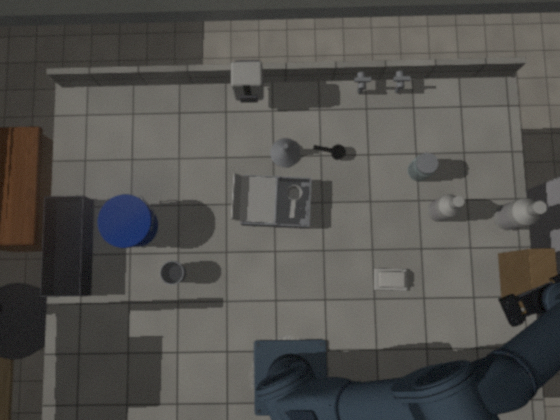

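```bash
python3 - <<'E'
import cv2
a=cv2.imread("pics/top0.png")[165:240,220:325]; cv2.imwrite("pics/tc.png",cv2.resize(a,None,fx=7,fy=7,interpolation=cv2.INTER_CUBIC))
a=cv2.imread("pics/scene0.png")[185:275,225:345]; cv2.imwrite("pics/sc.png",cv2.resize(a,None,fx=6,fy=6,interpolation=cv2.INTER_CUBIC))
E
```

```text
(no output)
```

View pics/tc.png

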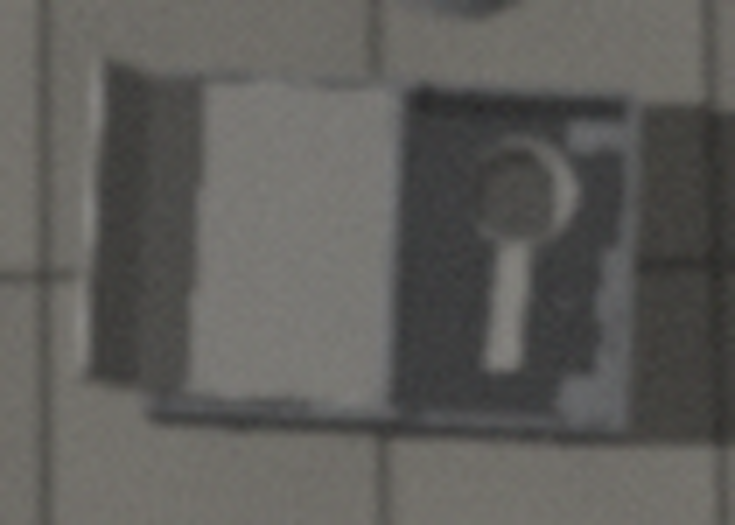

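View pics/sc.png

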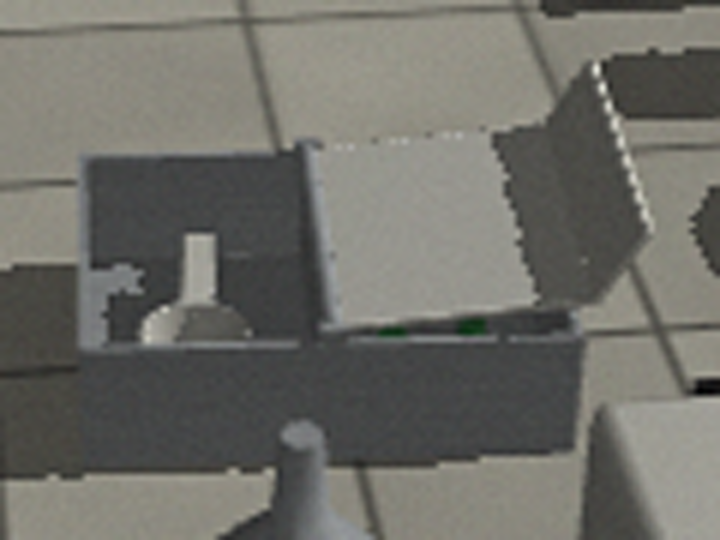

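```bash
cat > h.py <<'E'
from bench import r, grab_frame
import numpy as np
C={}
def cam(n):
    if n not in C:
        f=grab_frame(n); C[n]=(f["intrinsics"],f["cam_to_world"])
    return C[n]
def ray(n,p):
    K,T=cam(n); d=T[:3,:3]@np.linalg.solve(K,[p[0],p[1],1]); return T[:3,3],d/np.linalg.norm(d)
def plane(n,p,z):
    o,d=ray(n,p); return o+d*(z-o[2])/d[2]
def tri(a,b):
    o1,d1=ray("top",a); o2,d2=ray("scene",b)
    s=np.linalg.lstsq(np.c_[d1,-d2],o2-o1,rcond=None)[0]
    p,q=o1+s[0]*d1,o2+s[1]*d2; return (p+q)/2,np.linalg.norm(p-q)
E
python3 - <<'E'
from h import *
t=lambda x,y:(x/7-.43+220,y/7-.43+165); s=lambda x,y:(x/6-.42+225,y/6-.42+185)
print("lip far",tri(t(105,62),s(650,232))); print("lip near",tri(t(85,378),s(593,62)))
for n,p in dict(pxmy=t(635,97),mxmy=t(628,425),hf=t(403,92),hn=t(393,407),mxpy=t(150,408)).items(): print(n,plane("top",p,.06).round(4))
for n,p in dict(pxmy=s(80,347),pxpy=s(582,337),mxmy=s(82,155)).items(): print(n,plane("scene",p,.06).round(4))
for n,p,z in [("funneltip",(285,140),.085),("cup",(173,270),.085),("tub r",(155,220),.14),("black",(340,152),.02)]: print(n,plane("top",p,z).round(3))
E
```

```text
lip far (array([0.60285563, 0.15609113, 0.10834091]), np.float64(0.0002675007208175599))
lip near (array([0.46783421, 0.1650916 , 0.1092957 ]), np.float64(0.0005178947917513335))
pxmy [ 0.593  -0.0705  0.06  ]
mxmy [ 0.4494 -0.0638  0.06  ]
hf [0.5972 0.0305 0.06  ]
hn [0.459  0.0372 0.06  ]
mxpy [0.4605 0.1421 0.06  ]
pxmy [ 0.59   -0.0751  0.06  ]
pxpy [0.606 0.131 0.06 ]
mxmy [ 0.4437 -0.0638  0.06  ]
funneltip [0.708 0.004 0.085]
cup [0.321 0.342 0.085]
tub r [0.464 0.384 0.14 ]
black [ 0.684 -0.168  0.02 ]
```

```bash
cat >> h.py <<'E'
from scipy.spatial.transform import Rotation as R
def rot():
    q=r.read_state()["tool_rot"]; return R.from_quat([q[1],q[2],q[3],q[0]]).as_matrix()
cx=np.array([.9979,-.0645,0]); cy=np.array([.0645,.9979,0]); H=np.array([.527,.033,.062])
def rep():
    s=r.read_state(); M=rot(); d=np.array(s["tcp_pos"])-H
    print("t",round(s["clock"],2),"tcp",np.round(s["tcp_pos"],4),"caddy xyz rel hinge",np.round([d@cx,d@cy,d[2]],4),"F",np.round(s["contact_force"],1),"w",round(s["grip_width"],4))
    print("cols tool axes\n",M.round(3), "z yaw",np.degrees(np.arctan2(M[1,2],M[0,2])).round(1))
E
python3 -c "
from h import *
rep()"
```

```text
t 0.25 tcp [ 0.23   -0.6077  0.2383] caddy xyz rel hinge [-0.2551 -0.6585  0.1763] F [0.7 0.1 1.2] w 0.0878
cols tool axes
 [[-0.935 -0.     0.354]
 [-0.354  0.001 -0.935]
 [ 0.    -1.    -0.001]] z yaw -69.3
```

>>> {"method": "jog_arm", "body": {"series": [[0,-0.015,0,-8.2,0],[0,-0.015,0,-8.2,0],[0,-0.015,0,-8.2,0],[0,-0.015,0,-8.2,0],[0,-0.01,0,-8.2,0],[0,-0.01,0,-8.2,0],[0,-0.01,0,-8.2,0],[0,0,0,-8.2,0],[0,0,0,0,0]], "squeeze": 10}}

```text
clock: 1.38
tcp_pos: [0.2299, -0.6079, 0.3286]
tool_rot: [0.483, -0.483, 0.516, -0.516]
contact_force: [0.5, 0.4, -0.4]
grip_width: 0.0008
```

```bash
python3 -c "
from h import *
rep()"
```

```text
t 1.38 tcp [ 0.2299 -0.6079  0.3286] caddy xyz rel hinge [-0.2551 -0.6587  0.2666] F [ 0.5  0.4 -0.4] w 0.0008
cols tool axes
 [[-0.065  0.     0.998]
 [-0.998  0.    -0.065]
 [-0.    -1.     0.   ]] z yaw -3.8
```

>>> {"method": "jog_arm", "body": {"series": [[-0.02,0,0.015,0,0],[-0.04,0,0.02,0,0],[-0.05,0,0.02,0,0],[-0.05,0,0.02,0,0],[-0.05,0,0.02,0,0],[-0.05,0,0.02,0,0],[-0.05,0,0.02,0,0],[-0.05,0,0.02,0,0],[-0.05,0,0.02,0,0],[-0.05,0,0.02,0,0],[-0.05,0,0.02,0,0],[-0.05,0,0.02,0,0],[-0.05,0,0.02,0,0],[-0.05,0,0,0,0],[-0.05,0,0,0,0],[-0.05,0,0,0,0],[-0.05,0,0,0,0],[-0.05,0,0,0,0],[-0.04,0,0,0,0],[0,0,0,0,0]]}}

```text
clock: 3.88
tcp_pos: [0.5391, 0.2792, 0.3286]
tool_rot: [0.485, -0.485, 0.515, -0.513]
contact_force: [-0.3, -1.1, -0.0]
grip_width: 0.0004
```

```bash
python3 -c "
from h import *
rep()"
```

```text
t 3.88 tcp [0.5391 0.2792 0.3286] caddy xyz rel hinge [-0.0038  0.2465  0.2666] F [-0.3 -1.1 -0. ] w 0.0004
cols tool axes
 [[-0.058 -0.001  0.998]
 [-0.998  0.002 -0.058]
 [-0.002 -1.    -0.002]] z yaw -3.3
```

>>> {"method": "jog_arm", "body": {"series": [[0.02,0.01,0.004,0,0],[0.02,0.03,0,0,0],[0.01,0.04,0,0,0],[0,0.04,0,0,0],[0,0.04,0,0,0],[0,0.04,0,0,0],[0,0.03,0,0,0],[0,0.01,0,0,0],[0,0,0,0,0]]}}

```text
clock: 5.0
tcp_pos: [0.543, 0.2221, 0.0887]
tool_rot: [-0.483, 0.484, -0.516, 0.516]
contact_force: [0.3, -0.6, 1.4]
grip_width: 0.0005
```

```bash
python3 -c "
from h import *
rep()
import cv2
for n in ['scene','top']:
    a=grab_frame(n)['image'][:,:,::-1]; a=a[130:290,170:400] if n=='scene' else a[140:260,180:340]
    cv2.imwrite(f'pics/{n}1.png',cv2.resize(a,None,fx=3,fy=3,interpolation=cv2.INTER_CUBIC))
"
```

```text
t 5.0 tcp [0.543  0.2221 0.0887] caddy xyz rel hinge [0.0038 0.1897 0.0267] F [ 0.3 -0.6  1.4] w 0.0005
cols tool axes
 [[-0.066 -0.     0.998]
 [-0.998 -0.001 -0.066]
 [ 0.001 -1.    -0.   ]] z yaw -3.8
```

View pics/scene1.png

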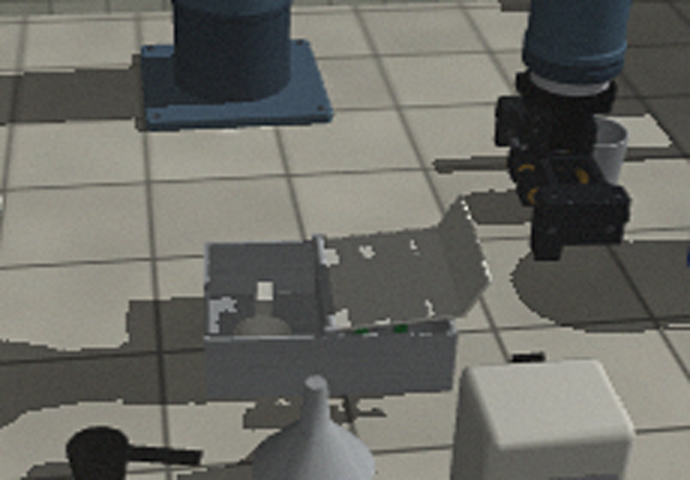

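View pics/top1.png

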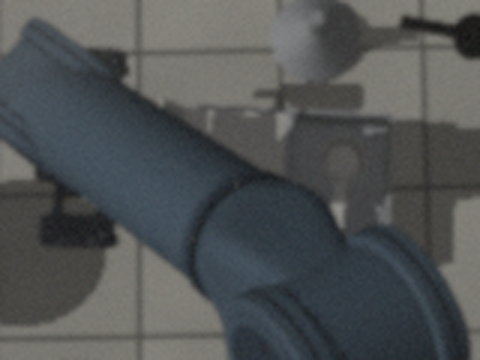

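```bash
cat > path.py <<'E'
import numpy as np
def P(th):
    a=np.radians(th)
    if th<=35: y=.136*np.cos(a+np.radians(14.04))+.009
    elif th<=90: y=.109*np.cos(a)+.002*np.sin(a)+.009
    else: y=.09*np.cos(a)+.002*np.sin(a)+.009
    z=np.interp(th,[0,6,35,60,75,90],[.025,.027,.06,.083,.088,.09]) if th<=90 else .09*np.sin(a)-.002*np.cos(a)
    return y,z
E
python3 - <<'E'
from path import *
cy,cz=.190,.0267
for th in list(range(6,186,6)):
    y,z=P(min(th,180)); dx=round(-(y-cy),3); dy=round(-(z-cz),3)
    cy-=dx; cz-=dy; print(th,dx,dy,round(cy,3),round(cz,3))
E
```

```text
6 0.053 -0.0 0.137 0.027
12 0.006 -0.007 0.131 0.034
18 0.007 -0.007 0.124 0.041
24 0.008 -0.007 0.116 0.048
30 0.009 -0.007 0.107 0.055
36 0.009 -0.006 0.098 0.061
42 0.007 -0.006 0.091 0.067
48 0.008 -0.005 0.083 0.072
54 0.008 -0.006 0.075 0.078
60 0.01 -0.005 0.065 0.083
66 0.01 -0.002 0.055 0.085
72 0.01 -0.002 0.045 0.087
78 0.011 -0.002 0.034 0.089
84 0.012 -0.0 0.022 0.089
90 0.011 -0.001 0.011 0.09
96 0.009 -0.0 0.002 0.09
102 0.01 0.001 -0.008 0.089
108 0.009 0.002 -0.017 0.087
114 0.009 0.004 -0.026 0.083
120 0.008 0.004 -0.034 0.079
126 0.008 0.005 -0.042 0.074
132 0.008 0.005 -0.05 0.069
138 0.007 0.007 -0.057 0.062
144 0.006 0.007 -0.063 0.055
150 0.005 0.008 -0.068 0.047
156 0.004 0.008 -0.072 0.039
162 0.004 0.009 -0.076 0.03
168 0.003 0.009 -0.079 0.021
174 0.001 0.009 -0.08 0.012
180 0.001 0.01 -0.081 0.002
```

>>> {"method": "jog_arm", "body": {"series": [[0.015,0,0,0,0],[0.015,0,0,0,0],[0.012,0,0,0,0],[0.006,0,0,0,0],[0.005,0,0,0,0],[0.003,-0.003,0,0,0],[0.003,-0.004,0,0,0],[0.004,-0.004,0,0,0],[0.003,-0.003,0,0,0],[0.004,-0.004,0,0,0],[0.004,-0.003,0,0,0],[0,0,0,0,0]]}}

```text
clock: 6.6
tcp_pos: [0.5393, 0.1602, 0.113]
tool_rot: [0.49, -0.48, 0.516, -0.512]
contact_force: [-2.7, 18.0, 11.3]
grip_width: 0.0007
```

```bash
cat > look.py <<'E'
from h import *
import cv2,sys
rep()
a=grab_frame('scene')['image'][:,:,::-1][130:290,170:400]
cv2.imwrite(f'pics/scene{sys.argv[1]}.png',cv2.resize(a,None,fx=3,fy=3,interpolation=cv2.INTER_CUBIC))
E
python3 look.py 2
```

```text
t 6.6 tcp [0.5393 0.1602 0.113 ] caddy xyz rel hinge [0.0041 0.1277 0.051 ] F [-2.7 18.  11.3] w 0.0007
cols tool axes
 [[-0.058  0.006  0.998]
 [-0.998  0.014 -0.058]
 [-0.014 -1.     0.005]] z yaw -3.3
```

View pics/scene2.png

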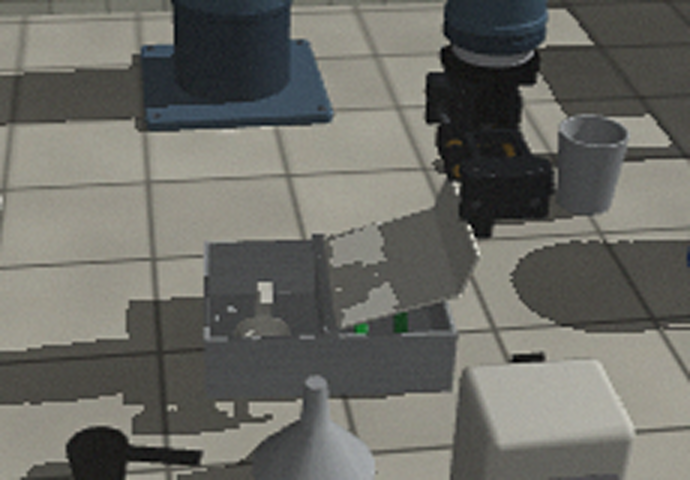

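>>> {"method": "jog_arm", "body": {"series": [[0,-0.003,0,0,0],[0,-0.003,0,0,0],[0,-0.003,0,0,0],[0,-0.003,0,0,0],[0,-0.003,0,0,0],[0,0,0,0,0]]}}

```text
clock: 7.4
tcp_pos: [0.5386, 0.1522, 0.1256]
tool_rot: [0.485, -0.483, 0.516, -0.515]
contact_force: [-0.2, 5.8, 5.6]
grip_width: 0.0005
```

```bash
python3 look.py 3
```

```text
t 7.4 tcp [0.5386 0.1522 0.1256] caddy xyz rel hinge [0.0039 0.1197 0.0636] F [-0.2  5.8  5.6] w 0.0005
cols tool axes
 [[-0.063  0.002  0.998]
 [-0.998  0.003 -0.063]
 [-0.003 -1.     0.002]] z yaw -3.6
```

View pics/scene3.png

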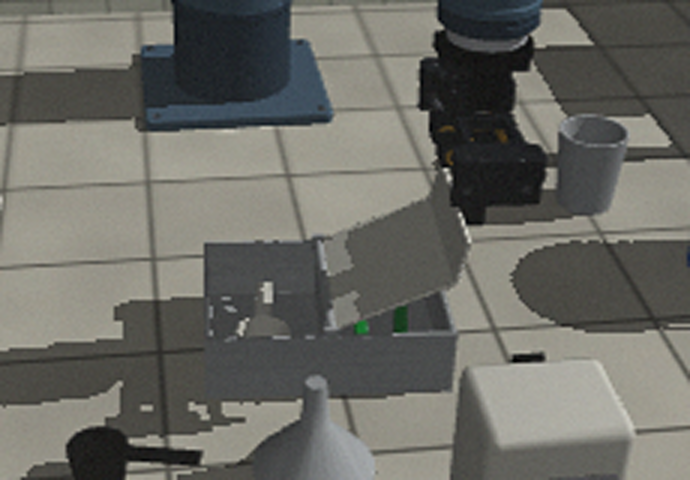

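```bash
python3 - <<'E'
import numpy as np
cy,cz=.101,.080
for th in list(range(41,96,6)):
    a=np.radians(th+6.85); y=.12*np.cos(a)+.009; z=.12*np.sin(a); dx=round(-(y-cy),3); dy=round(-(z-cz),3)
    cy-=dx; cz-=dy; print(th,dx,dy,round(cy,3),round(cz,3))
E
```

```text
41 0.011 -0.009 0.09 0.089
47 0.01 -0.008 0.08 0.097
53 0.011 -0.007 0.069 0.104
59 0.011 -0.005 0.058 0.109
65 0.012 -0.005 0.046 0.114
71 0.012 -0.003 0.034 0.117
77 0.012 -0.002 0.022 0.119
83 0.013 -0.001 0.009 0.12
89 0.012 0.001 -0.003 0.119
95 0.013 0.002 -0.016 0.117
```

>>> {"method": "jog_arm", "body": {"series": [[0.003,-0.004,0,0,0],[0.004,-0.003,0,0,0],[0.004,-0.003,0,0,0],[0.004,-0.003,0,0,0],[0,0,0,0,0]]}}

```text
clock: 8.07
tcp_pos: [0.5382, 0.1384, 0.1394]
tool_rot: [0.486, -0.482, 0.516, -0.515]
contact_force: [0.6, 7.4, 7.2]
grip_width: 0.0004
```

```bash
python3 look.py 4
```

```text
t 8.07 tcp [0.5382 0.1384 0.1394] caddy xyz rel hinge [0.0044 0.1059 0.0774] F [0.6 7.4 7.2] w 0.0004
cols tool axes
 [[-0.062  0.003  0.998]
 [-0.998  0.005 -0.062]
 [-0.005 -1.     0.003]] z yaw -3.6
```

View pics/scene4.png

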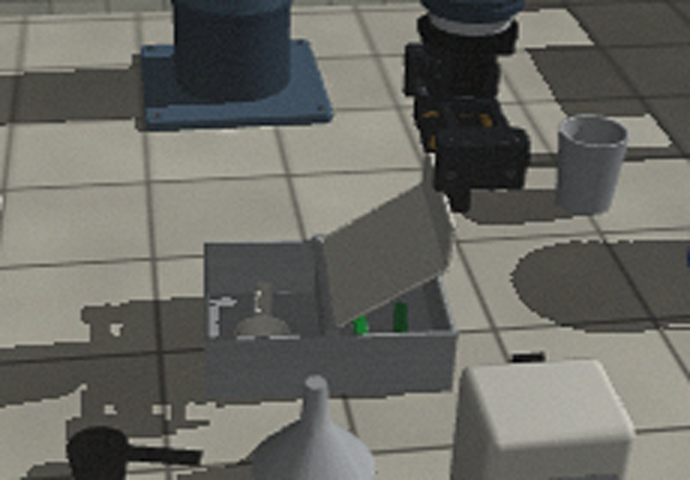

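The leaf is at about 35°, with the lip near vertical around (437,200), and the caddy corner (455,335) hasn't moved. I'll continue along the arc.

>>> {"method": "jog_arm", "body": {"series": [[0.005,-0.005,0,0,0],[0.006,-0.005,0,0,0],[0.005,-0.004,0,0,0],[0.005,-0.004,0,0,0],[0.005,-0.004,0,0,0],[0.006,-0.003,0,0,0],[0.005,-0.003,0,0,0],[0.006,-0.003,0,0,0],[0.006,-0.002,0,0,0],[0.006,-0.002,0,0,0],[0,0,0,0,0]]}}

```text
clock: 9.5
tcp_pos: [0.535, 0.0822, 0.1749]
tool_rot: [-0.486, 0.482, -0.515, 0.516]
contact_force: [-2.0, 6.1, 13.7]
grip_width: 0.0005
```

```bash
python3 look.py 5
```

```text
t 9.5 tcp [0.535  0.0822 0.1749] caddy xyz rel hinge [0.0048 0.0496 0.1129] F [-2.   6.1 13.7] w 0.0005
cols tool axes
 [[-0.063  0.004  0.998]
 [-0.998  0.003 -0.063]
 [-0.003 -1.     0.004]] z yaw -3.6
```

View pics/scene5.png

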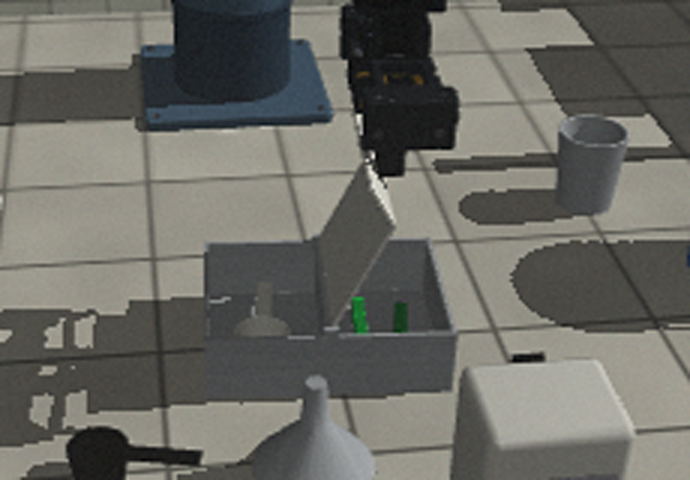

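>>> {"method": "jog_arm", "body": {"series": [[-0.015,0,0,0,0],[-0.025,0,0,0,0],[0,0.015,0,0,0],[0,0.015,0,0,0],[0,0,0,0,0],[0.01,0,0,0,0],[0.01,0,0,0,0],[0.006,0,0,0,0],[0.006,0,0,0,0],[0.006,0,0,0,0],[0.006,0,0,0,0],[0.006,0,0,0,0],[0.006,0,0,0,0],[0.006,0,0,0,0],[0.006,0,0,0,0],[0.006,0,0,0,0],[0,0,0,0,0]]}}

```text
clock: 11.68
tcp_pos: [0.5314, 0.0452, 0.1425]
tool_rot: [-0.483, 0.484, -0.516, 0.516]
contact_force: [-0.4, -0.5, 0.3]
grip_width: 0.0003
```

```bash
python3 look.py 6
```

```text
t 11.68 tcp [0.5314 0.0452 0.1425] caddy xyz rel hinge [0.0036 0.0125 0.0805] F [-0.4 -0.5  0.3] w 0.0003
cols tool axes
 [[-0.065 -0.     0.998]
 [-0.998 -0.001 -0.065]
 [ 0.001 -1.    -0.   ]] z yaw -3.7
```

View pics/scene6.png

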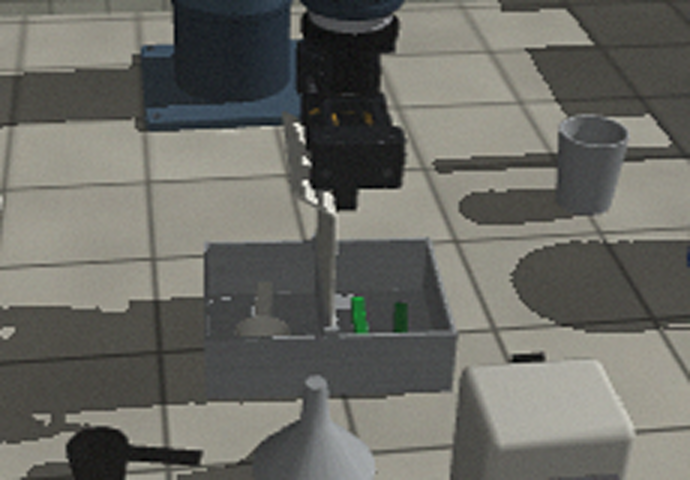

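```bash
python3 - <<'E'
import numpy as np
cy,cz=.0125,.0805
for th in list(range(94,182,4)):
    a=np.radians(th); y=.083*np.cos(a)+.002*np.sin(a)+.007; z=.083*np.sin(a)-.002*np.cos(a)-.002; dx=round(-(y-cy),3); dy=round(-(z-cz),3)
    cy-=dx; cz-=dy; print(th,[dx,dy],round(cy,3),round(cz,3))
E
```

```text
94 [np.float64(0.009), np.float64(-0.0)] 0.004 0.08
98 [np.float64(0.006), np.float64(0.0)] -0.002 0.08
102 [np.float64(0.006), np.float64(0.001)] -0.008 0.08
106 [np.float64(0.005), np.float64(0.001)] -0.013 0.078
110 [np.float64(0.006), np.float64(0.002)] -0.019 0.076
114 [np.float64(0.005), np.float64(0.002)] -0.024 0.074
118 [np.float64(0.006), np.float64(0.002)] -0.03 0.072
122 [np.float64(0.005), np.float64(0.003)] -0.036 0.069
126 [np.float64(0.005), np.float64(0.003)] -0.04 0.066
130 [np.float64(0.004), np.float64(0.004)] -0.044 0.062
134 [np.float64(0.005), np.float64(0.003)] -0.049 0.059
138 [np.float64(0.004), np.float64(0.004)] -0.053 0.055
142 [np.float64(0.004), np.float64(0.005)] -0.057 0.05
146 [np.float64(0.003), np.float64(0.004)] -0.06 0.046
150 [np.float64(0.003), np.float64(0.005)] -0.064 0.041
154 [np.float64(0.003), np.float64(0.005)] -0.066 0.036
158 [np.float64(0.003), np.float64(0.006)] -0.07 0.03
162 [np.float64(0.002), np.float64(0.005)] -0.072 0.025
166 [np.float64(0.002), np.float64(0.005)] -0.074 0.02
170 [np.float64(0.001), np.float64(0.006)] -0.075 0.014
174 [np.float64(0.001), np.float64(0.006)] -0.076 0.008
178 [np.float64(0.0), np.float64(0.006)] -0.076 0.002
```

>>> {"method": "jog_arm", "body": {"series": [[0.005,0,0,0,0],[0.004,0,0,0,0],[0.006,0,0,0,0],[0.006,0.001,0,0,0],[0.005,0.001,0,0,0],[0.006,0.002,0,0,0],[0.005,0.002,0,0,0],[0.006,0.002,0,0,0],[0.005,0.003,0,0,0],[0.005,0.003,0,0,0],[0.004,0.004,0,0,0],[0,0,0,0,0]]}}

```text
clock: 13.22
tcp_pos: [0.5276, -0.0113, 0.1243]
tool_rot: [0.483, -0.484, 0.516, -0.516]
contact_force: [-0.6, 0.1, 0.4]
grip_width: 0.0005
```

```bash
python3 look.py 7
```

```text
t 13.22 tcp [ 0.5276 -0.0113  0.1243] caddy xyz rel hinge [ 0.0035 -0.0442  0.0623] F [-0.6  0.1  0.4] w 0.0005
cols tool axes
 [[-0.065 -0.001  0.998]
 [-0.998 -0.    -0.065]
 [ 0.    -1.    -0.001]] z yaw -3.7
```

View pics/scene7.png

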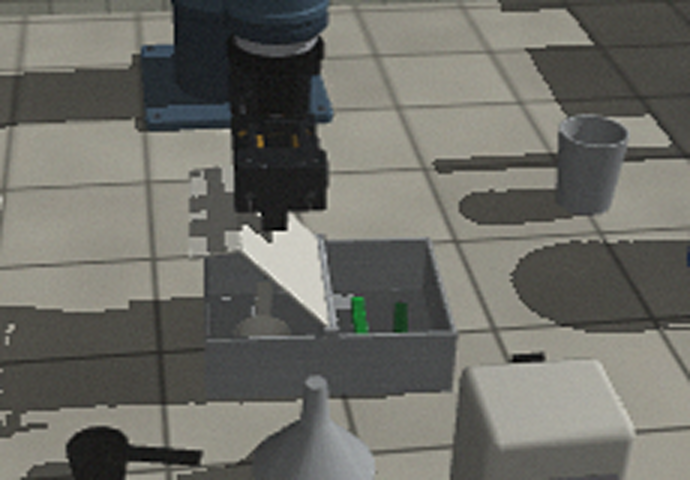

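The leaf is now at about 130°, the fingers are on its upper face near (272,235), and the caddy hasn't moved. Next I'll finish the arc and press it down.

>>> {"method": "jog_arm", "body": {"series": [[0.005,0.003,0,0,0],[0.004,0.004,0,0,0],[0.004,0.005,0,0,0],[0.003,0.004,0,0,0],[0.003,0.005,0,0,0],[0.003,0.005,0,0,0],[0.003,0.006,0,0,0],[0.002,0.005,0,0,0],[0.002,0.005,0,0,0],[0.001,0.006,0,0,0],[0.001,0.006,0,0,0],[0,0.004,0,0,0],[0,0.003,0,0,0],[0,0.002,0,0,0],[0,0.002,0,0,0],[0,0,0,0,0]]}}

```text
clock: 15.28
tcp_pos: [0.526, -0.0417, 0.0638]
tool_rot: [-0.483, 0.485, -0.515, 0.517]
contact_force: [-16.6, -1.8, 51.5]
grip_width: 0.0004
```

```bash
python3 look.py 8
```

```text
t 15.28 tcp [ 0.526  -0.0417  0.0638] caddy xyz rel hinge [ 0.0038 -0.0746  0.0018] F [-16.6  -1.8  51.5] w 0.0004
cols tool axes
 [[-0.064 -0.     0.998]
 [-0.998 -0.004 -0.064]
 [ 0.004 -1.     0.   ]] z yaw -3.7
```

View pics/scene8.png

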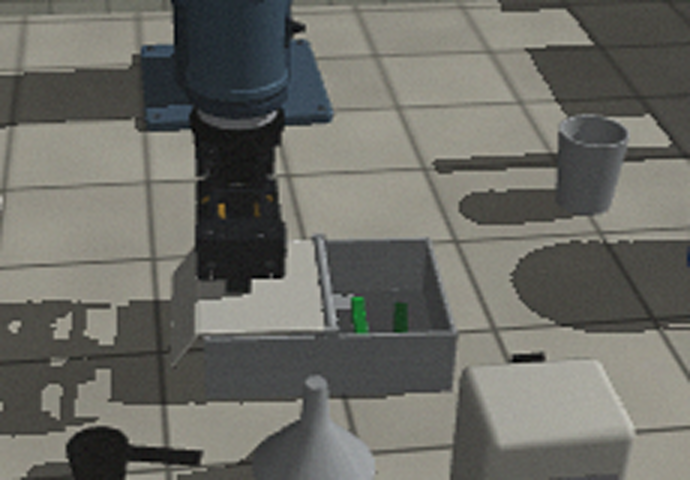

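The leaf is flat: the tip rests at z = 0.064, which is the leaf's top surface, with firm contact. I'll lift straight up and move clear.

>>> {"method": "jog_arm", "body": {"series": [[0,-0.002,0,0,0],[0,-0.003,0,0,0],[0,-0.005,0,0,0],[0,-0.015,0,0,0],[0,-0.03,0,0,0],[0,-0.04,0,0,0],[0,-0.04,0,0,0],[0,-0.04,0,0,0],[0,-0.04,0,0,0],[0,-0.03,0,0,0],[0.03,0,-0.01,0,0],[0.05,0,-0.015,0,0],[0.05,0,-0.015,0,0],[0.05,0,-0.015,0,0],[0.05,0,-0.015,0,0],[0.05,0,-0.015,0,0],[0.05,0,-0.015,0,0],[0.03,0,0,0,0],[0,0,0,0,0],[0,0,0,0,0]]}}

```text
clock: 17.82
tcp_pos: [0.4036, -0.3932, 0.305]
tool_rot: [0.484, -0.484, 0.515, -0.515]
contact_force: [0.3, 0.4, -0.2]
grip_width: 0.0007
```

```bash
python3 look.py 9; python3 -c "
from h import *
import cv2
f=grab_frame('top')['image'][:,:,::-1]; cv2.imwrite('pics/top9.png',f)
a=f[165:240,220:325]; cv2.imwrite('pics/tc9.png',cv2.resize(a,None,fx=7,fy=7,interpolation=cv2.INTER_CUBIC))"
```

```text
t 17.82 tcp [ 0.4036 -0.3932  0.305 ] caddy xyz rel hinge [-0.0956 -0.4332  0.243 ] F [ 0.3  0.4 -0.2] w 0.0007
cols tool axes
 [[-0.062  0.     0.998]
 [-0.998  0.001 -0.062]
 [-0.001 -1.     0.   ]] z yaw -3.6
```

View pics/scene9.png

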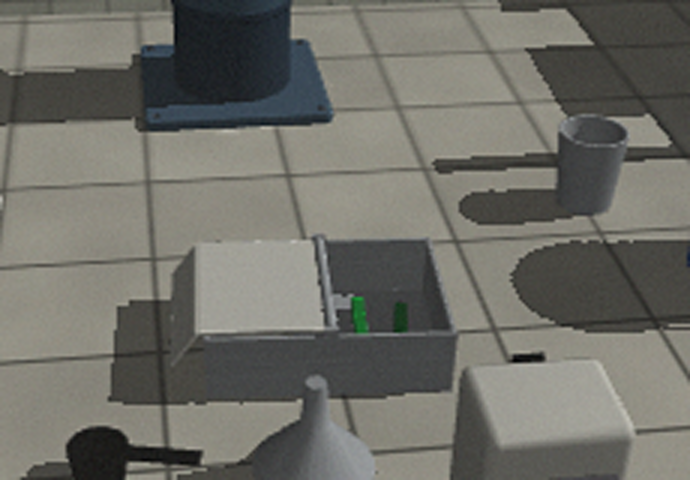

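View pics/tc9.png

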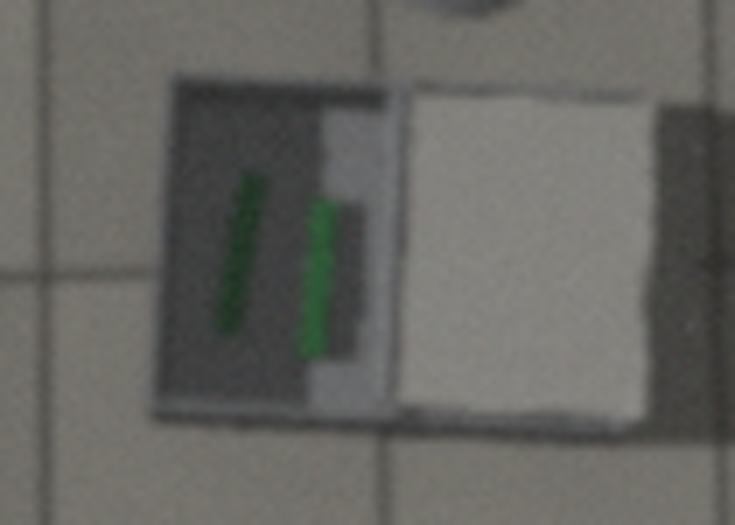

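Scene and top pictures show the leaf flat over the scoop compartment (top crop 410–655 px). Both pegs lie in the open compartment, the caddy corners are unchanged, and the hand is clear.

```bash
python3 -c "
from bench import workorder
print(workorder.close_job())"
```

```text
the job is handed in; nothing more can be done
None
```

The leaf is flipped and lies flat over the scoop compartment, and the job is handed in. `close_job()` gave no verdict, so the result rests on my own checks.

**What I did:** With the fingers shut, I pushed the lip up in an arc. At about 60° I backed off and dropped the fingers behind the bend, then pushed the leaf past upright and pressed it down. I then lifted the hand straight up and away. It finished at about 18 s on the robot's clock.

**Last checks:**
- **Leaf:** At the final press the tip stopped at z = 0.064 m, the height of the flat leaf's top, with about 51 N downward. After I withdrew, the scene and top pictures still showed it flat.
- **Other things:** In the top crop the caddy's corners are within about a pixel of where they began. Both pegs are in their compartment; the scoop is hidden under the leaf, so I did not see it at the end. I saw no movement of the cup or funnel, but I did not measure any bystander or check the tub, jar, softener and soap at the end.
- **Hand:** Contact force was near zero once the hand was clear.

**What did not go as planned:**
- Early in the lift the lip jammed by friction against the fingers, at about 18 N sideways. I freed it by moving up along the lip's arc, and the caddy did not visibly move.
- The fingers measured about 14 mm half-width at the lip's contact, where I had assumed 9 mm.

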